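Set the length stop of a cutting jig and clamp it

ROBOT

A 6-joint arm with a two-finger parallel gripper is mounted at the origin on a cart in front of the work surface, level with it; the furniture and walls round the work are solid. World frame = base frame: x ahead of the robot, y to its left, z up, the work surface at z = 0. Lengths are in m, angles in rad, forces in N, time in s.
With the tool pointing down it reaches from about 0.35 to 0.975 m from the base axis. Payload 4.9 kg.
Tool frame: the origin (TCP) lies at the very end of the fingers, on their centre line; the grasp point (between the pads) lies 19 mm behind it (ctrl.pinch_z is the distance from the TCP to the grasp point, in m); z points along the fingers, y is the line along which they close (so a half turn about z gives the same grasp; the last joint's range is limited). The gripper opens to 85 mm and grips with 20 to 120 N. Pads are 22 mm wide; open, the fingers measure 114 mm over their backs; the gripper's body (76 mm by 85 mm) begins 54 mm behind the grasp point. The pads swing forward as they close: fully open they stand 13 mm farther back than shut.
Start: joints at [-0.119, 0.053, 1.613, -0, 1.476, -0.119], TCP at [0.625, 0, 0.231] pointing down, gripper open.
Joint ranges: [-3.01, 3.01], [-1.01, 2.22], [0.06, 2.58], [-1.02, 4.17], [0.09, 2.62], [-3.14, 3.14]. Speed limits (rad/s): [2.57, 2.57, 3.14, 3.14, 3.14, 3.14].

INTERFACE

Orientations are given as a rotation vector (axis times angle).
In Python, from station import ctrl, optics gives the robot as it stands. The module is installed in compiled form; this text tells all that it offers.
- The arm moves only by the shell command python3 -m handwheel 'ROWS' [OPENING] [FORCE]. ROWS is JSON, one flat list of numbers, 6 for each row, row after row: the shift along the tool's x, y, z in m, then the turn, a rotation vector about the tool's x, y, z in degrees. A call has 1 to 20 rows; each row shifts and turns the commanded pose from where the row before left it, along the tool's axes as they then stand; what a row does not reach is not made up. A row lasts 1/10 s, in which the tool goes at most 50 mm and 8.59 degrees, less where a joint would pass 70% of its speed; a pose out of reach is approached as far as the arm can. A call is refused whole if a number of a shift passes 0.05 or a number of a turn 8.59, either way. A call with a gripper value outside its range is refused whole. OPENING is the closure, from 0 (fully open) to 1 (shut), set as the call begins (- or left out, the last holds). The fingers move at their own pace and stop on an object; FORCE is the grip in N (left out, the last holds). Time passes only in rows, so rows that do not move let the fingers close. It gives the time, the measured TCP pose, the force and the opening at its end, in the units of the state.
- ctrl.get_obs(): the state, without advancing time (a new reading comes with each control period).
- optics.get_image(name): name is "scene" or "side" or "wrist"; returns (picture, depth): 384x512x3 uint8, red, green, blue; 384x512 float32, m along the optical axis (not along the pixel's ray), 0 where there is no reading.
- optics.get_calibration(name): a dict with "fovy" (degrees; the focal length in pixels is half the picture's height over the tangent of half this angle, whatever the lens; pixels are square), "cx", "cy" (the principal point, pixels), "k1" (the pictures are not rectified: a ray, as slopes to the right and down, at radius r is drawn at 1 + k1 r^2 times it, then the intrinsics apply), "rvec" (rotation vector, rad) and "tvec" (3), from world to camera coordinates, as OpenCV has them; the wrist camera has in their place "mount" (4x4, takes a point from camera to tool coordinates, whose origin is the TCP and whose axes are the flange's). Camera axes: x right, y down, z forward; pixel columns grow to the right and rows downward; lengths in m; the calibration is good to about 2 mm. A picture is of the moment at which its call begins: read the wrist's pose just before it. get_calibration takes no time and is no camera call.
- ctrl.finish_job(): hands the job in, once; it reports no verdict.
The state is a dict: "t": time; "q": joint angles; "dq": joint speeds; "effort": joint torques, N m; "tool_pos": TCP position; "tool_rot": TCP orientation; "contact_force": force on the tool from outside, world axes, zero at the start; "wrist_torque": the same for the moment, N m; "opening": finger opening in m.
Only numpy, scipy, OpenCV 4.12 (cv2) and the standard library are available. Lean on these libraries where they do the work, as an engineer would, in place of code of your own. Each camera call takes 0.05 s, during which the arm holds its last target. There are 200 camera calls.

TASK

Set the length stop of the cutting jig: slide the slotted metal bracket along its slots until its pointer is on the plain pen line, not the one that has been crossed out. Then clamp it there by turning the black wing knob clockwise as far as it goes.

Things in the scene. Friction and masses are not known exactly. Their poses are not given: they have to be found in the camera images.
- jig: The cutting jig, fixed to the table: a plywood board 260 (x) x 360 (y) x 15 mm with a 25 mm high wooden ledge along its far (+x) edge. Origin on the table, below the middle of the bracket's width; the board spans x -130..130 and y -150..210 mm of this frame. z is up; the bracket slides along the jig's y axis.
- stop_bracket (a joint): How far the bracket has slid along the jig's +y axis from mid travel, m; range -0.042 to 0.042. It stays where it is left; about 3 N of friction resist sliding.
- stop_top (a point): Middle of the top edge of the bracket's upright stop plate. The bracket is plain aluminium: a slotted foot, 110 mm wide (jig x), 165 mm long (jig y) and 6 mm thick, lying on the board, and at its +y end the upright, 110 mm wide (along jig x), 10 mm thick (along jig y), its top 60 mm above the board (75 mm above the table). The upright can be gripped across its thickness from above, or pushed. The knob's axis is 63 to 147 mm from the upright's middle plane, on its -y side.
- pointer_tip (a point): Tip of the flat dark steel triangular pointer (sticking out 17 mm) on the near (-x) side edge of the bracket's foot; it moves with the bracket and lies just over the tapes.
- mark_tape: The valid mark: a piece of white tape 55 (jig x) x 30 (jig y) mm stuck on the board in front of the bracket, with one plain dark pen line 4 mm wide along jig x through its middle. Origin at the middle of the tape on the line; axes as the jig's. The pointer is on the line when pointer tip and this origin have the same jig y.
- old_tape: The obsolete mark: the same kind of tape, its line struck out with a big X. One tape lies to each side of the pointer at the start; which is which varies.
- clamp_knob (a joint): Angle of the wing knob, rad: 0 loose, grows as it turns clockwise seen from above, stop at 1.4 (tight). Starts between 0 and 0.25. A friction moment of about 0.08 N m resists turning; it stays where it is left.
- knob_grip (a point): Middle of the black wing knob's grip bar, on its vertical axis, 52.5 mm above the table. The bar is 62 mm long, 14 mm thick and 26 mm high (13 mm above and below this point). It lies along jig y at joint value 0. This frame turns with the knob: its y axis is along the bar. The knob stands on the bracket's foot (top 21 mm above the table), on the nearer (-x) of two studs; the other stud, 70 mm away along jig +x, has a low nut reaching 29 mm above the table.

How it is judged:
By the outcome, as a careful person would: the job done as asked, in the order asked, and still so for the second after the job is handed in, with the robot touching nothing.
It also fails if it takes over 42 s, if anything falls off the work surface, if the arm or the gripper's body presses on something with over 40 N, if the wrist force passes 120 N, or if a joint passes its speed limit or range.

## Working session

There is one attempt and no reset: what is moved stays moved. The work goes in short steps, Python scripts to look and compute and a shell command to move; the robot and the scene stay as the last step left them, time stands still between calls to the robot, and variables do not carry over. Pictures are saved under pics/ and viewed, on a budget of 10 in all, crops included, one or two more only if the job needs it, and the job is handed in when it is done.

```bash
mkdir -p pics
cat > h.py <<'E'
import numpy as np, cv2
from scipy.spatial.transform import Rotation as R
from station import ctrl, optics
def cam(n,obs=None):
    c=optics.get_calibration(n); f=192/np.tan(np.radians(c['fovy'])/2)
    if 'mount' in c:
        o=obs or ctrl.get_obs(); T=np.eye(4); T[:3,:3]=R.from_rotvec(o['tool_rot']).as_matrix(); T[:3,3]=o['tool_pos']
        M=T@np.array(c['mount'])
    else:
        W=np.eye(4); W[:3,:3]=R.from_rotvec(np.ravel(c['rvec'])).as_matrix(); W[:3,3]=np.ravel(c['tvec']); M=np.linalg.inv(W)
    return c,f,M
def ray(n,u,v,obs=None):
    c,f,M=cam(n,obs); d=np.array([(u-c['cx'])/f,(v-c['cy'])/f]); s=d.copy()
    for _ in range(20): s=d/(1+c['k1']*(s@s))
    return M[:3,3],M[:3,:3]@np.array([s[0],s[1],1])
def onz(n,u,v,z,obs=None):
    o,d=ray(n,u,v,obs); return o+d*(z-o[2])/d[2]
def dep(n,u,v,D,obs=None):
    o,d=ray(n,u,v,obs); return o+d*D[int(v),int(u)]
def snap(n,tag):
    o=ctrl.get_obs(); p,d=optics.get_image(n); np.savez(f'pics/{tag}.npz',p=p,d=d,pos=o['tool_pos'],rot=o['tool_rot'])
    return p[:,:,::-1].copy(),d,o
E
python3 - <<'E'
from h import *
a=snap('scene','s0')[0];b=snap('wrist','w0')[0]
cv2.imwrite('pics/s0.png',cv2.resize(a,(800,600),interpolation=3))
cv2.imwrite('pics/w0.png',cv2.resize(b,(800,600),interpolation=3))
print(ctrl.get_obs(), ctrl.pinch_z)
for n in('scene','side','wrist'): c,f,M=cam(n);print(n,f,c['k1'],M.round(3).tolist())
E
```

```text
{'t': 0.1, 'q': array([-1.19010945e-01,  5.32981133e-02,  1.61414536e+00, -5.97670287e-06,
        1.47600329e+00, -1.19000494e-01]), 'dq': array([-0.00072469, -0.00236469, -0.00234439,  0.00190548, -0.00060301,
       -0.00046706]), 'effort': array([ 6.14647306e-04, -3.94903493e+01, -3.71363103e+01, -4.52310599e-05,
        3.99340541e-03, -4.17574097e-05]), 'tool_pos': array([6.24440302e-01, 5.88268103e-05, 2.30188219e-01]), 'tool_rot': array([-2.22042411e+00, -2.22040217e+00,  1.80684348e-03]), 'contact_force': array([ 0.00657535, -0.45884758,  1.19877379]), 'wrist_torque': array([ 0.08506488, -0.03130894,  0.02130849]), 'opening': 0.08576684152591085} 0.0187
scene 464.93284400382356 0.01016417466640443 [[0.832, -0.309, 0.461, 0.142], [-0.554, -0.492, 0.671, -0.54], [0.019, -0.814, -0.581, 0.568], [0.0, 0.0, 0.0, 1.0]]
side 481.5330512071782 -0.1881260411499574 [[-0.997, -0.053, 0.05, 0.46], [-0.072, 0.585, -0.808, 0.712], [0.013, -0.809, -0.587, 0.584], [0.0, 0.0, 0.0, 1.0]]
wrist 265.3536080855015 -0.054947461949899454 [[1.0, 0.0, -0.002, 0.626], [-0.0, -0.953, -0.304, 0.078], [-0.002, 0.304, -0.953, 0.374], [0.0, 0.0, 0.0, 1.0]]
```

View pics/s0.png

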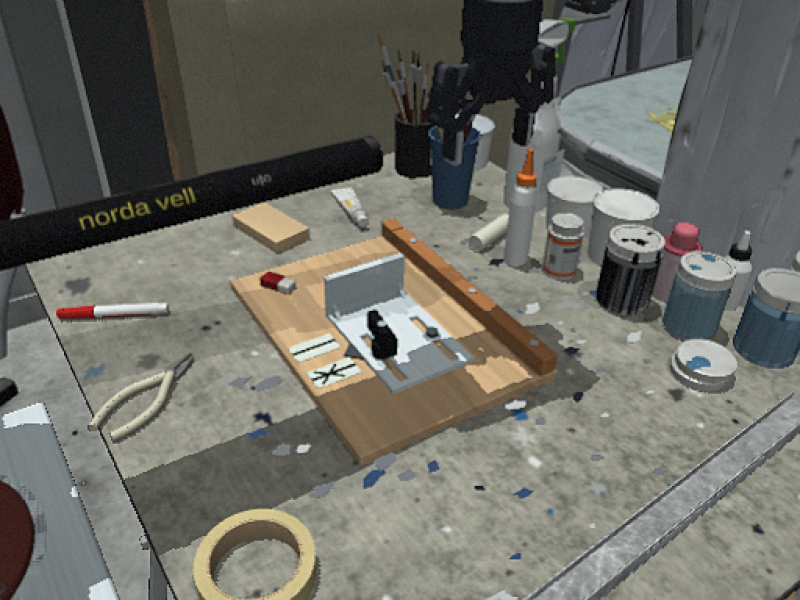

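View pics/w0.png

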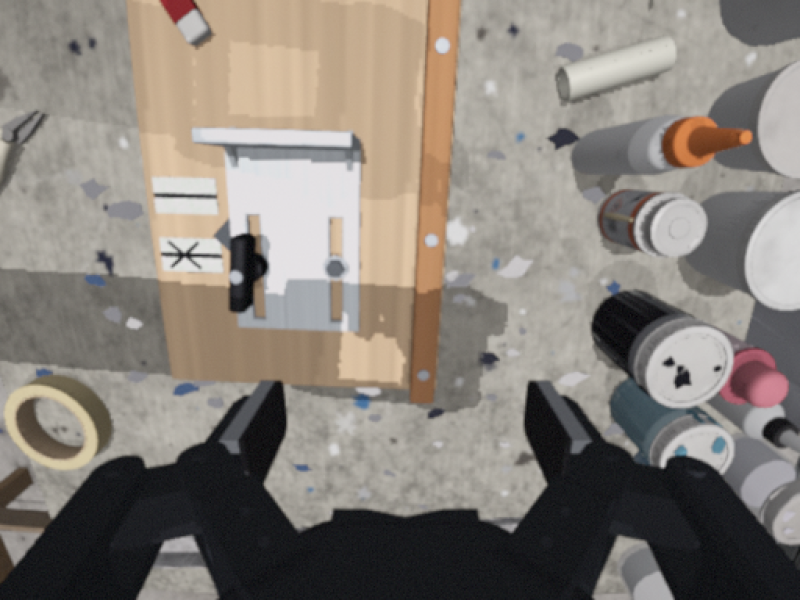

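The scene view shows the plain line on the far (+y) tape and the crossed one on the −y tape. In the wrist view (800 px) the pointer tip is at about (215,236), the plain line at (185,195), the knob at (242,272) and the upright's top at (273,137). I'll enlarge that area.

Run:
```python
import numpy as np,cv2
p=np.load('pics/w0.npz')['p'][:,:,::-1]
cv2.imwrite('pics/c0.png',cv2.resize(p[78:208,80:240],(800,650),interpolation=2)[:600])
```

```text
(no output)
```

View pics/c0.png

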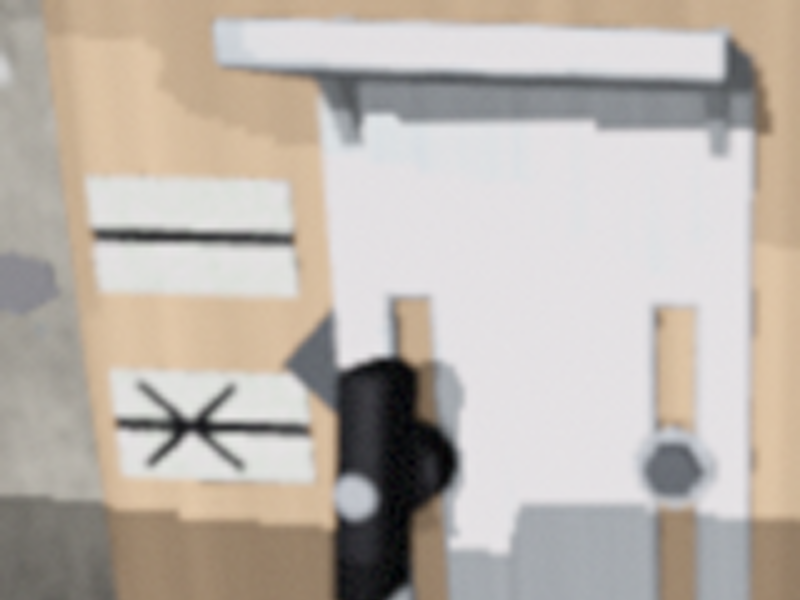

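Run:
```python
from h import *
z=np.load('pics/w0.npz'); o=dict(tool_pos=z['pos'],tool_rot=z['rot'])
C=lambda u,v,h:onz('wrist',u/5+79.6,v/5+77.6,h,o)
P={}
for n,u,v,h in [('lineL',93,235,.0155),('lineR',295,240,.0155),('tip',287,363,.018),('oldL',115,424,.0155),('oldR',310,430,.0155),('upFL',215,19,.075),('upFR',727,30,.075),('upNL',217,66,.075),('upNR',727,79,.075),('nut',673,468,.029)]:
    P[n]=C(u,v,h); print(n,P[n].round(4))
for n,u,v in [('barFar',242,235),('barNear',241,312),('bolt',237,277)]: print(n,onz('wrist',u*.64-.2,v*.64-.2,.0655,o).round(4))
d=P['upFR']-P['upFL']; e=P['lineR']-P['lineL']
for k in(d,e): print(np.degrees(np.arctan2(k[1],k[0])),np.linalg.norm(k))
x=(d+e)/np.linalg.norm(d+e); y=np.array([-x[1],x[0],0])
L=(P['lineL']+P['lineR'])/2
print('x',x,'shift along jig y',(L-P['tip'])@y, 'old',((P['oldL']+P['oldR'])/2-P['tip'])@y)
print('uptop',(P['upFL']+P['upFR']+P['upNL']+P['upNR'])/4)
```

```text
lineL [0.4101 0.0628 0.0155]
lineR [0.4656 0.0606 0.0155]
tip [0.4603 0.0283 0.018 ]
oldL [0.4076 0.0114 0.0155]
oldR [0.4632 0.0094 0.0155]
upFL [0.4803 0.1098 0.075 ]
upFR [0.5898 0.1059 0.075 ]
upNL [0.4795 0.1003 0.075 ]
upNR [0.5895 0.0961 0.075 ]
nut [0.566  0.0013 0.029 ]
barFar [0.5036 0.0347 0.0655]
barNear [ 0.4956 -0.0261  0.0655]
bolt [0.4959 0.0024 0.0655]
-2.0247162103901797 0.1095981050057633
-2.2612398224121515 0.05550332005253501
x [ 0.99932569 -0.03671749  0.        ] shift along jig y 0.032549362680161724 old -0.018766381997316558
uptop [0.53478815 0.10303724 0.075     ]
```

The jig's yaw is −2.1°, the bracket needs +32.5 mm along jig y, and the knob's centre is about (0.499, 0.004). I'll close the fingers and bring them down on the −y side of the upright so I can push it.

```bash
python3 -m handwheel '[0.0175,-0.023,0,0,0,2.1, 0.0175,-0.023,0,0,0,0, 0.0175,-0.023,0,0,0,0, 0.0175,-0.023,0,0,0,0, 0,0,0.02,0,0,0, 0,0,0.02,0,0,0, 0,0,0.02,0,0,0, 0,0,0.02,0,0,0, 0,0,0.02,0,0,0, 0,0,0.02,0,0,0, 0,0,0.02,0,0,0, 0,0,0.02,0,0,0, 0,0,0.02,0,0,0, 0,0,0,0,0,0, 0,0,0,0,0,0]' 1 40
python3 - <<'E'
from h import *
b=snap('wrist','w1')[0]
cv2.imwrite('pics/w1.png',cv2.resize(b,(800,600),interpolation=2))
E
```

```text
t: 1.6
tool_pos: [0.5345, 0.0725, 0.051]
tool_rot: [-2.261, -2.18, 0.001]
contact_force: [0.6, 0.1, -0.3]
opening: -0.0001
```

View pics/w1.png

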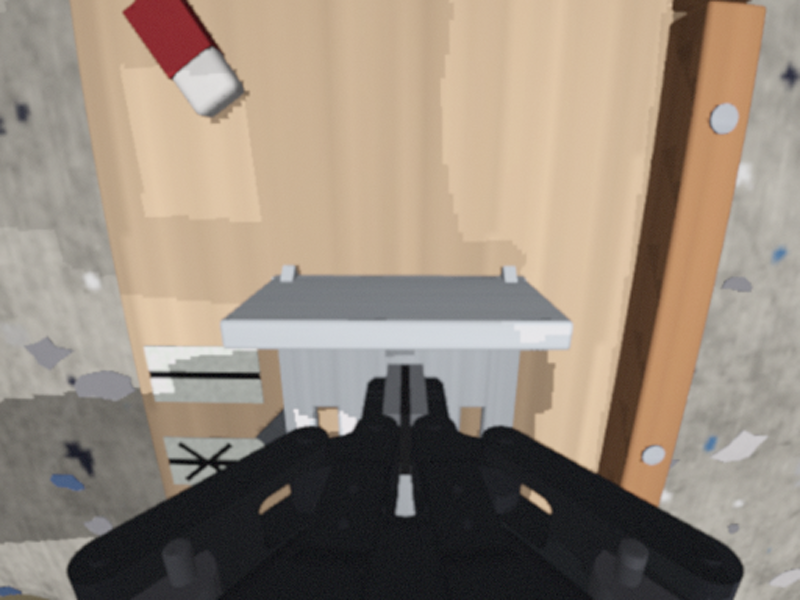

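The closed fingers are centred on the upright, about 15 mm short of it. I'll push 41 mm of the estimated 47 mm, then measure again.

```bash
python3 -m handwheel '[0.005,0,0,0,0,0, 0.005,0,0,0,0,0, 0.005,0,0,0,0,0, 0.004,0,0,0,0,0, 0.004,0,0,0,0,0, 0.004,0,0,0,0,0, 0.004,0,0,0,0,0, 0.004,0,0,0,0,0, 0.003,0,0,0,0,0, 0.003,0,0,0,0,0, 0,0,0,0,0,0, 0,0,0,0,0,0, 0,0,0,0,0,0]'
python3 - <<'E'
from h import *
a=snap('scene','s1')[0]; b=snap('wrist','w2')[0]
x=cv2.resize(a[195:265,175:265],(771,600),interpolation=2)
cv2.imwrite('pics/s1c.png',x)
cv2.imwrite('pics/w2.png',cv2.resize(b,(800,600),interpolation=2))
E
```

```text
t: 2.95
tool_pos: [0.5355, 0.1139, 0.0506]
tool_rot: [-2.26, -2.179, 0.001]
contact_force: [0.9, 0.3, -0.2]
opening: -0.0001
```

View pics/s1c.png

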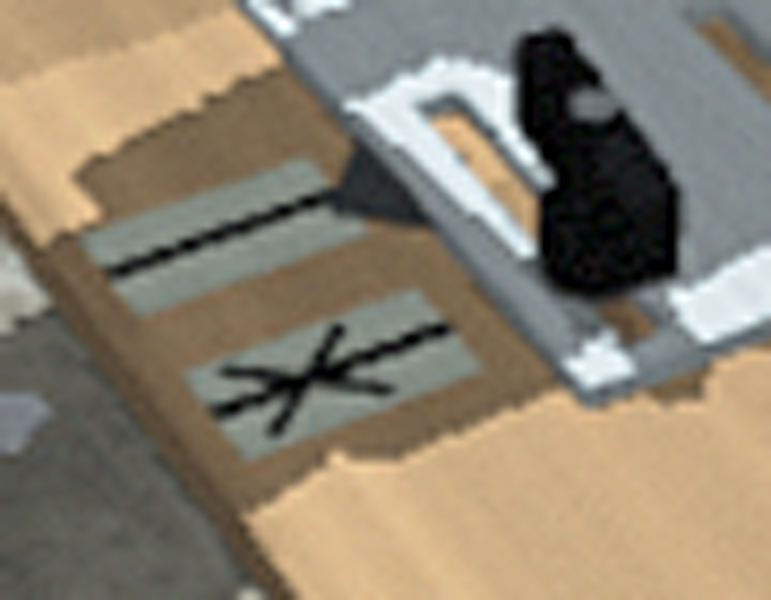

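In this crop the tip is at about (333,208). The plain line runs from (107,273) to (328,200), so the pointer is still a little short of it. I'll work out the distance and cross-check with the side camera.

Run:
```python
from h import *
k=771/90
C=lambda u,v,h:onz('scene',u/k+175-.44,v/k+195-.44,h)
y=np.array([.0367,.9993,0]);x=np.array([.9993,-.0367,0])
for n,u,v,h in [('lL',107,273,.0155),('lR',328,200,.0155),('tip',333,208,.018),('tip z16',333,208,.016),('oL',213,413,.0155),('oR',450,327,.0155)]:
    p=C(u,v,h); print(n,p.round(4),(p@x).round(4),(p@y).round(4))
c,f,M=cam('side'); q=np.linalg.inv(M)@np.array([.461,.056,.016,1]); print(q[:2]/q[2]*f+[c['cx'],c['cy']])
a=snap('side','d1')[0]; u,v=(q[:2]/q[2]*f+[c['cx'],c['cy']]).astype(int); u0,v0=max(u-50,0),max(v-38,0); print(u0,v0)
cv2.imwrite('pics/d1c.png',cv2.resize(a[v0:v0+75,u0:u0+100],(800,600),interpolation=2))
```

```text
lL [0.4099 0.0636 0.0155] 0.4073 0.0786
lR [0.4618 0.0598 0.0155] 0.4593 0.0768
tip [0.4599 0.0542 0.018 ] 0.4576 0.071
tip z16 [0.4611 0.0563 0.016 ] 0.4587 0.0732
oL [0.408  0.0125 0.0155] 0.4072 0.0275
oR [0.4626 0.0094 0.0155] 0.4619 0.0264
[275.81174652 232.93300296]
225 194
```

View pics/d1c.png

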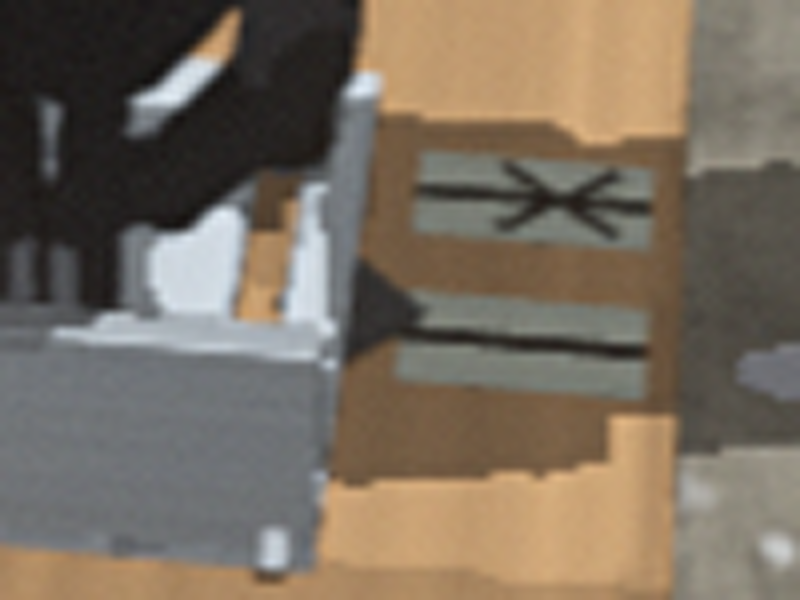

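Combining both views to cancel the pointer's height, it sits about 2.3 mm above the tape and is about 5.5 mm short. I'll push 5 mm more and look again.

```bash
python3 -m handwheel '[0.002,0,0,0,0,0, 0.002,0,0,0,0,0, 0.001,0,0,0,0,0, 0,0,0,0,0,0, 0,0,0,0,0,0, 0,0,0,0,0,0]'
python3 - <<'E'
from h import *
a=snap('scene','s2')[0]; b=snap('side','d2')[0]
A=cv2.resize(a[205:245,180:233],(795,600),interpolation=2)[:, :]
x=cv2.resize(a[207:243,180:228],(800,600),interpolation=2); y=cv2.resize(b[215:251,262:310],(800,600),interpolation=2)
z=np.vstack([cv2.resize(a[208:240,180:232],(780,480),interpolation=2)[:300]])
A=cv2.resize(a[207:243,183:223],(400,360),interpolation=2);B=cv2.resize(b[215:251,264:304],(400,360),interpolation=2)
cv2.imwrite('pics/sd2.png',np.hstack([A,B]))
E
```

```text
t: 3.7
tool_pos: [0.5363, 0.1184, 0.051]
tool_rot: [-2.261, -2.18, 0.001]
contact_force: [-1.5, -2.1, -1.5]
opening: -0.0002
```

View pics/sd2.png

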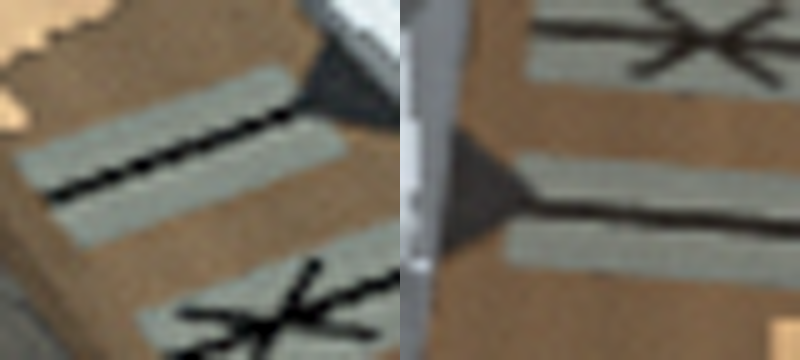

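Apparent offsets are +0.9 mm (scene) and −1.4 mm (side), which average to about zero. I'll back off and put the wrist camera straight above the tip, where its height doesn't matter. That pose is also on the way to the knob.

```bash
python3 -m handwheel '[-0.005,0,0,0,0,0, -0.005,0,-0.01,0,0,0, 0,0,-0.025,0,0,0, 0,0,-0.025,0,0,0, -0.0255,-0.0103,0,0,0,0, -0.0255,-0.0103,0,0,0,0, -0.0255,-0.0103,0,0,0,0, -0.0255,-0.0103,0,0,0,0, -0.0255,-0.0103,0,0,0,0, 0,0,0,0,0,0, 0,0,0,0,0,0, 0,0,0,0,0,0]' 0
python3 - <<'E'
from h import *
b,d,o=snap('wrist','w3')
c,f,M=cam('wrist',o); q=np.linalg.inv(M)@np.array([.461,.061,.016,1]); u,v=(q[:2]/q[2]*f+[c['cx'],c['cy']]); print(u,v,M[:3,3])
u0,v0=int(u)-60,int(v)-40; print(u0,v0); cv2.imwrite('pics/w3.png',cv2.resize(b[v0:v0+75,u0:u0+100],(800,600),interpolation=2))
E
```

```text
t: 5.0
tool_pos: [0.4809, -0.0167, 0.1121]
tool_rot: [2.261, 2.18, 0.002]
contact_force: [-0.9, 0.4, -0.8]
opening: 0.0857
230.7890682144927 111.94000953279911 [0.48487333 0.06139379 0.25590558]
170 71
```

View pics/w3.png

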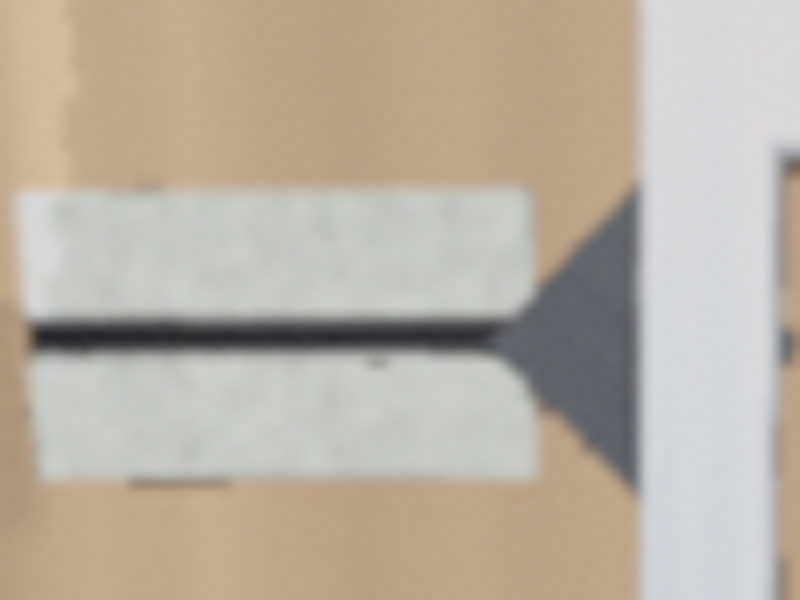

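Seen from directly above, the tip at (493,338) lies on the line centre at about y=335, at 9.7 px/mm: within about 0.3 mm. Next is the knob's pose, from the depth image.

Run:
```python
from h import *
z=np.load('pics/w3.npz'); o=dict(tool_pos=z['pos'],tool_rot=z['rot']); D=z['d']
pts=[]
for v in range(60,330,1):
  for u in range(100,420,1):
    if D[v,u]>0:
      p=dep('wrist',u,v,D,o)
      if .055<p[2]<.072 and .44<p[0]<.55 and -.05<p[1]<.06: pts.append(p)
P=np.array(pts); print(len(P),P.min(0),P.max(0))
r=cv2.minAreaRect(P[:,:2].astype(np.float32)*1000); print(r); b=cv2.boxPoints(r); print(b)
```

```text
Traceback (most recent call last):
  File "h.py", line 19, in dep
    o,d=ray(n,u,v,obs); return o+d*D[int(v),int(u)]
        ~~~^^^^^^^^^^^
  File "h.py", line 13, in ray
    c,f,M=cam(n,obs); d=np.array([(u-c['cx'])/f,(v-c['cy'])/f]); s=d.copy()
          ~~~^^^^^^^
  File "h.py", line 5, in cam
    c=optics.get_calibration(n); f=192/np.tan(np.radians(c['fovy'])/2)
ValueError: time passes only in moves, steps and waits
```

Run:
```python
from h import *
z=np.load('pics/w3.npz'); o=dict(tool_pos=z['pos'],tool_rot=z['rot']); D=z['d']
c,f,M=cam('wrist',o)
v,u=np.mgrid[0:384,0:512]; K=np.array([[f,0,c['cx']],[0,f,c['cy']],[0,0,1.]])
s=cv2.undistortPoints(np.stack([u,v],-1).reshape(-1,1,2).astype(float),K,np.array([c['k1'],0,0,0]))[:,0]
P=np.c_[s,np.ones(len(s))]*D.reshape(-1,1)@M[:3,:3].T+M[:3,3]
m=(D.ravel()>0)&(P[:,2]>.056)&(P[:,2]<.072)&(abs(P[:,0]-.5)<.05)&(abs(P[:,1])<.06)
P=P[m]; print(len(P),P.min(0),P.max(0)); r=cv2.minAreaRect(P[:,:2].astype(np.float32)*1000); print(r); print(cv2.boxPoints(r))
```

```text
1451 [ 0.48456192 -0.02659833  0.05602865] [0.50526525 0.03372297 0.06977621]
((495.0237731933594, 3.4015254974365234), (60.78915023803711, 14.147984504699707), 81.31269073486328)
[[483.4401   -25.575874]
 [497.42575  -27.712814]
 [506.60745   32.378925]
 [492.6218    34.515865]]
```

The knob is centred at (0.495, 0.003), with the bar 8.7° clockwise of +y (joint about 0.115 rad), so about 74° remain to the stop. I'll align with the bar, descend and grip.

```bash
python3 -m handwheel '[0.0103,0.0067,0,0,0,0, 0.0103,0.0067,0,0,0,6.6, 0,0,0,0,0,0, 0,0,0.015,0,0,0, 0,0,0.015,0,0,0, 0,0,0.015,0,0,0, 0,0,0.015,0,0,0, 0,0,0.015,0,0,0, 0,0,0,0,0,0, 0,0,0,0,0,0]' 0 && python3 -m handwheel '[0,0,0,0,0,0, 0,0,0,0,0,0, 0,0,0,0,0,0, 0,0,0,0,0,0, 0,0,0,0,0,0, 0,0,0,0,0,0, 0,0,0,0,0,0, 0,0,0,0,0,0]' 1 40; python3 -c "
from station import ctrl; o=ctrl.get_obs(); print(o['wrist_torque'],o['q'])"
```

```text
t: 6.05
tool_pos: [0.4934, 0.003, 0.0352]
tool_rot: [-2.382, -2.045, 0.002]
contact_force: [-0.2, -0.2, 0.2]
opening: 0.0854
t: 6.85
tool_pos: [0.494, 0.0031, 0.037]
tool_rot: [-2.383, -2.046, 0.001]
contact_force: [-2.9, 0.3, 4.7]
opening: 0.021
[ 0.05861042  0.69398768 -0.01750666] [-1.44390388e-01 -5.07775790e-02  2.06343679e+00 -1.24431847e-04
  1.13019297e+00  7.30385381e-03]
```

```bash
python3 -m handwheel '[0,0,0,0,0,0, 0,0,0,0,0,0, 0,0,0,0,0,0]'
python3 - <<'E'
from h import *
b=snap('wrist','w4')[0]; a=snap('scene','s4')[0]
cv2.imwrite('pics/w4.png',np.hstack([cv2.resize(b[190:340,160:340],(480,400)),cv2.resize(a[170:270,190:270],(320,400))]))
E
```

```text
t: 7.15
tool_pos: [0.494, 0.0031, 0.037]
tool_rot: [-2.383, -2.046, 0.001]
contact_force: [-3.8, 0.1, 5.5]
opening: 0.0206
```

View pics/w4.png

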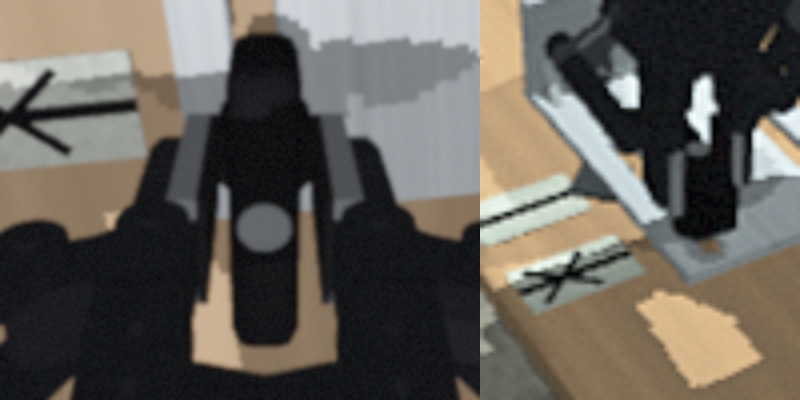

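The fingers straddle the bar but stopped at 20.6 mm, so they are probably on the round hub below the 14 mm bar. I'll open, rise 9 mm and regrip the bar alone.

```bash
python3 -m handwheel '[0,0,0,0,0,0, 0,0,0,0,0,0, 0,0,0,0,0,0, 0.0003,0.001,-0.004,0,0,0, 0,0,-0.005,0,0,0, 0,0,0,0,0,0]' 0.5 40 && python3 -m handwheel '[0,0,0,0,0,0, 0,0,0,0,0,0, 0,0,0,0,0,0, 0,0,0,0,0,0, 0,0,0,0,0,0, 0,0,0,0,0,0, 0,0,0,0,0,0]' 1 40
```

```text
t: 7.85
tool_pos: [0.4962, 0.0031, 0.0465]
tool_rot: [2.382, 2.046, 0.002]
contact_force: [0.1, 0.8, -0.9]
opening: 0.0426
t: 8.55
tool_pos: [0.4941, 0.0034, 0.0454]
tool_rot: [-2.381, -2.045, 0.004]
contact_force: [-5.6, -0.1, 6.8]
opening: 0.0129
```

Now it is gripping the bar itself (12.9 mm). I'll take out the small sideways load and turn clockwise, which is positive about tool z.

```bash
python3 -m handwheel '[0,-0.002,0,0,0,0, 0,0,0,0,0,4, 0,0,0,0,0,6, 0,0,0,0,0,6, 0,0,0,0,0,6, 0,0,0,0,0,6, 0,0,0,0,0,6, 0,0,0,0,0,6, 0,0,0,0,0,0]'; python3 -c "
from station import ctrl; o=ctrl.get_obs(); print(o['wrist_torque'],o['q'][5])"
python3 -m handwheel '[0,0,0,0,0,6, 0,0,0,0,0,6, 0,0,0,0,0,4, 0,0,0,0,0,4, 0,0,0,0,0,3, 0,0,0,0,0,3, 0,0,0,0,0,0, 0,0,0,0,0,0]'; python3 -c "
from station import ctrl; o=ctrl.get_obs(); print(o['wrist_torque'],o['q'][5])"
```

```text
t: 9.45
tool_pos: [0.4943, 0.0031, 0.0455]
tool_rot: [2.938, 1.107, 0.004]
contact_force: [4.0, -0.6, -1.7]
opening: 0.0132
[-0.29057935 -0.72383289 -0.06066992] 0.7060671722452507
t: 10.25
tool_pos: [0.4945, 0.0029, 0.0456]
tool_rot: [3.111, 0.421, 0.005]
contact_force: [5.3, -2.1, -3.2]
opening: 0.0129
[-0.49457445 -0.6999276  -0.09167604] 1.1575777673348644
```

I've turned it 66°, and the torque is just the friction (0.09 N m). I'll go to the stop in small steps and watch the moment.

```bash
for i in 1; do python3 -m handwheel '[0,0,0,0,0,2.5, 0,0,0,0,0,2.5, 0,0,0,0,0,0, 0,0,0,0,0,0]'; done; P='from station import ctrl; o=ctrl.get_obs(); print(o["wrist_torque"],o["q"][5])'; python3 -c "$P"
python3 -m handwheel '[0,0,0,0,0,2, 0,0,0,0,0,2, 0,0,0,0,0,0, 0,0,0,0,0,0]'; python3 -c "$P"
python3 -m handwheel '[0,0,0,0,0,1.5, 0,0,0,0,0,1.5, 0,0,0,0,0,0, 0,0,0,0,0,0]'; python3 -c "$P"
```

```text
t: 10.65
tool_pos: [0.4945, 0.0028, 0.0456]
tool_rot: [3.127, 0.285, 0.005]
contact_force: [5.3, -2.3, -3.1]
opening: 0.0131
[-0.4526282  -0.78477954 -0.0907685 ] 1.2448651836157356
t: 11.05
tool_pos: [0.4945, 0.0028, 0.0456]
tool_rot: [3.134, 0.179, 0.005]
contact_force: [4.7, -3.1, -2.4]
opening: 0.0133
[-0.43354427 -0.68205416  0.38676024] 1.3132868349064772
t: 11.45
tool_pos: [0.4944, 0.0028, 0.0456]
tool_rot: [3.137, 0.101, 0.004]
contact_force: [5.5, -2.1, -2.4]
opening: 0.0135
[-0.43838109 -0.70571639  1.2953316 ] 1.3632800997869292
```

The moment jumped to 1.3 N m, so the knob is on its stop. I'll open, lift away and check from above.

```bash
python3 -m handwheel '[0,0,0,0,0,0, 0,0,0,0,0,0, 0,0,0,0,0,0, 0,0,0,0,0,0, 0,0,0,0,0,0, 0,0,-0.01,0,0,0, 0,0,-0.03,0,0,0, 0,0,-0.03,0,0,0, 0,0,-0.03,0,0,0, 0,0,-0.03,0,0,0, 0,0,-0.01,0,0,-8, 0,0,0,0,0,-8, 0,0,0,0,0,-8, 0,0,0,0,0,-8, 0,0,0,0,0,-8, 0,0,0,0,0,-8, 0,0,0,0,0,-8, 0,0,0,0,0,-8, 0,0,0,0,0,-8, 0,0,0,0,0,-7]' 0
python3 -m handwheel '[-0.02,0,0,0,0,0, -0.01,0,0,0,0,0, 0,0,0,0,0,0, 0,0,0,0,0,0]'
python3 - <<'E'
from h import *
b,D,o=snap('wrist','w5'); c,f,M=cam('wrist',o)
v,u=np.mgrid[0:384,0:512]; K=np.array([[f,0,c['cx']],[0,f,c['cy']],[0,0,1.]])
s=cv2.undistortPoints(np.stack([u,v],-1).reshape(-1,1,2).astype(float),K,np.array([c['k1'],0,0,0]))[:,0]
P=np.c_[s,np.ones(len(s))]*D.reshape(-1,1)@M[:3,:3].T+M[:3,3]
m=(D.ravel()>0)&(P[:,2]>.056)&(P[:,2]<.072)&(abs(P[:,0]-.5)<.05)&(abs(P[:,1])<.06)
print(cv2.minAreaRect(P[m][:,:2].astype(np.float32)*1000))
q=np.linalg.inv(M)@np.array([.461,.061,.016,1]); u,v=(q[:2]/q[2]*f+[c['cx'],c['cy']]); u0,v0=int(u)-60,int(v)-30; print(u0,v0,M[:3,3])
cv2.imwrite('pics/w5.png',cv2.resize(b[v0:v0+96,u0:u0+128],(800,600),interpolation=2))
E
```

```text
t: 13.45
tool_pos: [0.4934, 0.0035, 0.1862]
tool_rot: [2.36, 2.073, 0.001]
contact_force: [-1.1, 0.1, -0.6]
opening: 0.0852
t: 13.85
tool_pos: [0.4894, -0.0262, 0.1856]
tool_rot: [2.366, 2.066, 0.001]
contact_force: [-0.3, 0.2, 0.6]
opening: 0.0857
((494.59490966796875, 2.709848403930664), (62.11138153076172, 14.166568756103516), 7.4233317375183105)
162 76 [0.50122818 0.05113609 0.3294525 ]
```

View pics/w5.png

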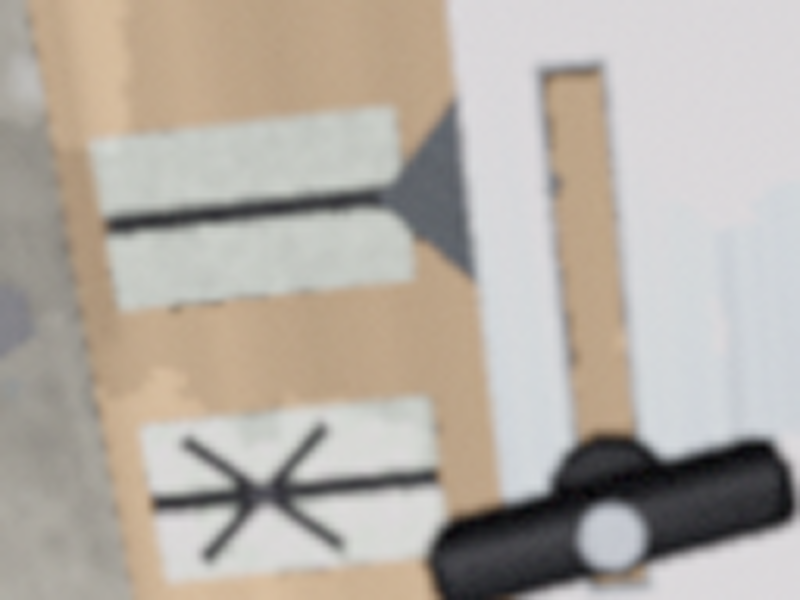

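The pointer tip at (385,198) is on the plain line at (380,199). The bar now lies 80.5° from jig y, which is about 1.40 rad, the stop. Handing in.

```bash
python3 -c "
from station import ctrl; print(ctrl.finish_job())"
```

```text
the job is handed in; nothing more can be done
None
```

The bracket's pointer is on the plain line, and the knob is clamped at its clockwise stop. I handed the job in at about 14 s with the gripper clear of everything.

- **Slide:** I pushed the upright about 32 mm along jig +y with closed fingers. From directly above, the tip was within about 0.3 mm of the line, and a look after clamping showed it still there.
- **Clamp:** I gripped the wing bar and turned it clockwise. At the stop the wrist moment rose to about 1.3 N m. Afterwards the depth image put the bar at about 80.5° (1.40 rad), which matches the stop.
- **Checks that disagreed:**
  - The scene and side cameras gave +0.9 mm and −1.4 mm for the pointer because of its height above the tape. The overhead wrist view settled it.
  - The first grip on the knob closed on something wider than the bar, probably the hub (20.6 mm). I raised the gripper 9 mm and gripped again before turning.

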